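Hold the extraction damper half open

TASK

Put the loose tee handle fully home on the damper's square spindle, then turn it anticlockwise (seen from above) against the return spring until the pointer is half open, midway between the two upright studs on the plate. The damper springs shut by itself, so finish while still holding it there by the handle alone, steady and fully seated; leave the tape measure, toy wheels and sanding block where they lie.

Things in the scene. Friction and masses are not known exactly. Their poses are not given: they have to be found in the camera images.
- handle_grip (a point): Centre of the handle's black bar, 38 mm above the hub's underside; x along the bar (90 mm), y across it (30 mm), z up.
- handle_foot (a point): Centre of the underside of the handle's hub, at the mouth of the bore (1.5 mm chamfer); axes as handle_grip.
- spindle_seat (a point): Centre of the top of the spindle's collar (34 mm round, 116 mm above the bench), on which the hub rests when fully home. Above it the steel spindle is 16 mm square for 18 mm, then tapers to a 10 mm square tip, 24 mm above this point. z up; x and y parallel to the square's sides, turning with the spindle; the pointer sticks out along -x.
- pointer_tip (a point): Outer end of the flat pointer (6 mm wide, 52 mm from the spindle axis, just above the round plate), which turns with the spindle. Two dark studs, 5 mm thick, 8 mm high (flatter discs are screw heads), stand 57 mm from the axis, 14 degrees either side of half open, which is 45 degrees anticlockwise (from above) from where the pointer rests when closed.
- spindle (a joint): Turn of the spindle with blade and pointer, rad: 0 closed (its spring keeps it here), growing anticlockwise seen from above; half open 0.785, stop at fully open 1.571. The return spring takes 0.05 N m when closed, 0.13 N m half open. The bore has about 5 degrees of play on the square either way, so the spindle may lag the handle by that much.
- tape_measure: Bystander: yellow tape measure, 34 x 82 x 64 mm, standing on the bench; origin under its centre.
- wheel_a: Bystander: wooden toy wheel, 42 mm across, 14 mm high, lying flat; origin under its centre.
- wheel_b: Bystander: wooden toy wheel, 42 mm across, 14 mm high, lying flat; origin under its centre.
- sand_block: Bystander: sanding block, 46 x 90 x 31 mm, lying on the bench; origin under its centre.
- damper: Damper unit, fixed to the bench: a pale metal pipe stub 150 mm long, 92 mm over its flanges, lying along x on a foot plate 130 x 110 mm; on top a flat round plate, 124 mm across, top 104 mm above the bench; the upright spindle stands through its centre. Origin under the foot plate, straight below the spindle. The closed pointer points along -x.
- handle: Loose tee handle, 0.15 kg, 48 mm high, standing on its hub on the bench: a black bar 90 x 30 x 20 mm on top, under its middle a pale metal hub 30 x 30 x 28 mm, flush with the bar's long sides. A square bore, 17.4 mm wide, 28 mm deep, sides parallel to the bar's, opens in the hub's underside; it fits the spindle in any of four quarter turns. Origin at the hub's underside; x along the bar, z up.
Not all that is in view belongs to the job. Several things have the shape of the handle; the one meant has the colours described above.

How it is judged:
On the way:
1. the handle is fully home on the square spindle (distance between handle_foot and spindle_seat below 0.004 m and angle between the z axis of handle_foot and the z axis of spindle_seat, either way round below 0.08 rad and value of joint spindle below 0.5 rad), for 0.2 s.
At the end, for the whole second after the job is handed in: Hub underside within 4 mm of the collar, upright within 0.08 rad; spindle still, at 0.625 to 0.945 rad (half open within 9 degrees); the fingers press the handle with over 1 N, the robot does not press on the damper itself (under 1 N); bystanders within 30 mm of where they lay (distance between handle_foot and spindle_seat below 0.004 m and angle between the z axis of handle_foot and the z axis of spindle_seat, either way round below 0.08 rad and value of joint spindle between 0.625 and 0.945 rad and velocity of joint spindle between -0.1 and 0.1 rad/s and contact force between the fingers and handle above 1 N and contact force between each of the fingers, the arm and damper below 1 N and distance of each of tape_measure, wheel_a, wheel_b, sand_block from where it was at the start of the episode below 0.03 m); the arm keeps its last pose, push and grip.
It fails at once if the tape measure is pushed more than 30 mm away (distance of tape_measure from where it was at the start of the episode above 0.03 m).
It fails at once if the one toy wheel is pushed more than 30 mm away (distance of wheel_a from where it was at the start of the episode above 0.03 m).
It fails at once if the other toy wheel is pushed more than 30 mm away (distance of wheel_b from where it was at the start of the episode above 0.03 m).
It fails at once if the sanding block is pushed more than 30 mm away (distance of sand_block from where it was at the start of the episode above 0.03 m).
It also fails if it takes over 45 s, if anything falls off the work surface, if the arm or the gripper's body presses on something with over 40 N, if the wrist force passes 120 N, or if a joint passes its speed limit or range.

ROBOT

A 6-joint arm with a two-finger parallel gripper is mounted at the origin on a cart in front of the work surface, level with it; the furniture and walls round the work are solid. World frame = base frame: x ahead of the robot, y to its left, z up, the work surface at z = 0. Lengths are in m, angles in rad, forces in N, time in s.
With the tool pointing down it reaches from about 0.35 to 0.85 m from the base axis. Payload 8.1 kg.
Tool frame: the origin (TCP) lies between the finger pads; the fingertips stand tcp_to_tips ahead of it and the grasp point (between the pads) lies 11 mm behind it (tcp_to_tips is the distance from the TCP to the fingertips, in m); z points along the fingers, y is the line along which they close (so a half turn about z gives the same grasp; the last joint's range is limited). The gripper opens to 93 mm and grips with 3 to 60 N. Pads are 15 mm wide; open, the fingers measure 128 mm over their backs; the gripper's body (75 mm by 188 mm) begins 65 mm behind the grasp point.
Start: joints at [-1.391, 0.13, 1.488, -0, 1.523, -0.085], TCP at [0.157, -0.579, 0.227] pointing down, gripper open.
Joint ranges: [-2.96, 2.96], [-0.89, 2.26], [0.02, 2.5], [-1.34, 4.48], [0, 2.73], [-2.66, 2.66]. Speed limits (rad/s): [2.39, 2.39, 2.79, 3.14, 3.14, 3.14].

INTERFACE

Orientations are given as a unit quaternion [x, y, z, w].
In Python, from cell import * gives the robot as it stands.
- The arm moves only by the shell command python3 -m crank 'ROWS' [FORCE]. ROWS is JSON, a list of rows, each a list of 5 numbers: the shift along the tool's x, y, z in m, then the turn about the tool's z in degrees, then the opening, from 0 (shut) to 1 (fully open). In form: [[x, y, z, yaw, claw], ...]. A call has exactly 5 rows; each row shifts and turns the commanded pose from where the row before left it, along the tool's axes as they then stand; what a row does not reach is not made up. A row lasts 1/8 s, in which the tool goes at most 62.5 mm and 10.7 degrees, less where a joint would pass 70% of its speed; a pose out of reach is approached as far as the arm can. A call is refused whole if a number of a shift passes 0.0625 or a number of a turn 10.7, either way. A call with a gripper value outside its range is refused whole. The fingers move at their own pace and stop on an object; FORCE is the grip in N (left out, the last holds). Time passes only in rows, so rows that do not move let the fingers close, or fill a call up. It gives the time, the measured TCP pose, the force, the opening and the grip force at its end, in the units of the state.
- sense(): the state, without advancing time (a new reading comes with each control period).
- camera(name): name is "scene" or "top" or "wrist"; returns the picture (384x512x3 uint8, red, green, blue); there is no depth.
- calibration(name): a dict with "camera_matrix" (3x3 intrinsics, pixels), "dist_coeffs" ([k1, k2, p1, p2, k3] as OpenCV has them; the pictures are not rectified), "R" (3x3) and "t" (3): a world point X has camera coordinates R X + t; the wrist camera has in their place "T_tool_cam" (4x4, takes a point from camera to tool coordinates, whose origin is the TCP and whose axes are the flange's). Camera axes: x right, y down, z forward; pixel columns grow to the right and rows downward; lengths in m; the calibration is good to about 2 mm. A picture is of the moment at which its call begins: read the wrist's pose just before it. calibration takes no time and is no camera call.
- hand_in(): hands the job in; it is judged then, once.
The state is a dict: "time_s": time; "qpos": joint angles; "qvel": joint speeds; "joint_efforts": joint torques, N m; "position": TCP position; "eef_rot": TCP orientation; "ft_force": force on the tool from outside, world axes, zero at the start; "wrist_torque": the same for the moment, N m; "opening": opening from 0.0 (shut) to 1.0 (fully open); "gripper_force": force on a finger pad.
Only numpy, scipy, OpenCV 4.12 (cv2) and the standard library are available. Lean on these libraries where they do the work, as an engineer would, in place of code of your own. Each camera call takes 0.05 s, during which the arm holds its last target. There are 200 camera calls.

## Working session

There is one attempt and no reset: what is moved stays moved. The work goes in short steps, Python scripts to look and compute and a shell command to move; the robot and the scene stay as the last step left them, time stands still between calls to the robot, and variables do not carry over. Pictures are saved under pics/ and viewed, at most 10 in all, crops included, and the job is handed in when it is done.

```bash
mkdir -p pics; python3 - <<'E'
from cell import *
import cv2,numpy as np
s=sense();print(s)
for n in("scene","top","wrist"):
    print(n,calibration(n))
a=[camera(n) for n in("scene","top")]
np.save('scene0.npy',a[0]);np.save('top0.npy',a[1])
for n,i in zip(("scene","top"),a): cv2.imwrite(f'pics/{n}0.png',cv2.resize(i[:,:,::-1],(800,600),interpolation=cv2.INTER_CUBIC))
E
```

```text
{'time_s': 0.0, 'qpos': array([-1.39141294e+00,  1.31163834e-01,  1.48928250e+00, -1.75351122e-05,
        1.52301544e+00, -8.54069939e-02]), 'qvel': array([ 0.00017288,  0.00010854,  0.00027674,  0.00202762, -0.00027506,
       -0.00023062]), 'joint_efforts': array([ 1.49714029e-03, -5.59842360e+01, -4.91759598e+01,  7.69302808e-02,
        3.55492299e-02, -1.22883707e-04]), 'position': array([ 0.1569341 , -0.57852664,  0.22558409]), 'eef_rot': array([ 9.91248062e-01,  1.32009114e-01, -5.26446198e-05, -9.33117130e-04]), 'ft_force': array([ 0.50312694,  0.53959665, -0.41610103]), 'wrist_torque': array([ 0.00333304, -0.01819543,  0.0244674 ]), 'gripper_force': 0.0, 'opening': 0.9987079675244145}
scene {'camera_matrix': array([[405.39825144,   0.        , 252.00063942],
       [  0.        , 405.39825144, 186.80818965],
       [  0.        ,   0.        ,   1.        ]]), 'dist_coeffs': array([-0.09239352,  0.        ,  0.        ,  0.        ,  0.        ]), 'R': array([[-0.56892531, -0.82215132,  0.0197787 ],
       [-0.5993414 ,  0.3980335 , -0.69452085],
       [ 0.56312865, -0.406
[... 458 characters left out ...]
2,  0.01967848, -0.99662537]]), 't': array([0.24036609, 0.51759714, 1.17470463])}
wrist {'camera_matrix': array([[294.36978845,   0.        , 255.52217024],
       [  0.        , 294.36978845, 183.51687149],
       [  0.        ,   0.        ,   1.        ]]), 'dist_coeffs': array([0.01492545, 0.        , 0.        , 0.        , 0.        ]), 'T_tool_cam': array([[ 4.68016132e-05, -9.67763677e-01, -2.51860007e-01,
         6.88851899e-02],
       [ 9.99999680e-01,  2.46542177e-04, -7.61506235e-04,
        -5.43624417e-04],
       [ 7.99052189e-04, -2.51859890e-01,  9.67763379e-01,
        -1.59400093e-01],
       [ 0.00000000e+00,  0.00000000e+00,  0.00000000e+00,
         1.00000000e+00]])}
```

View pics/top0.png

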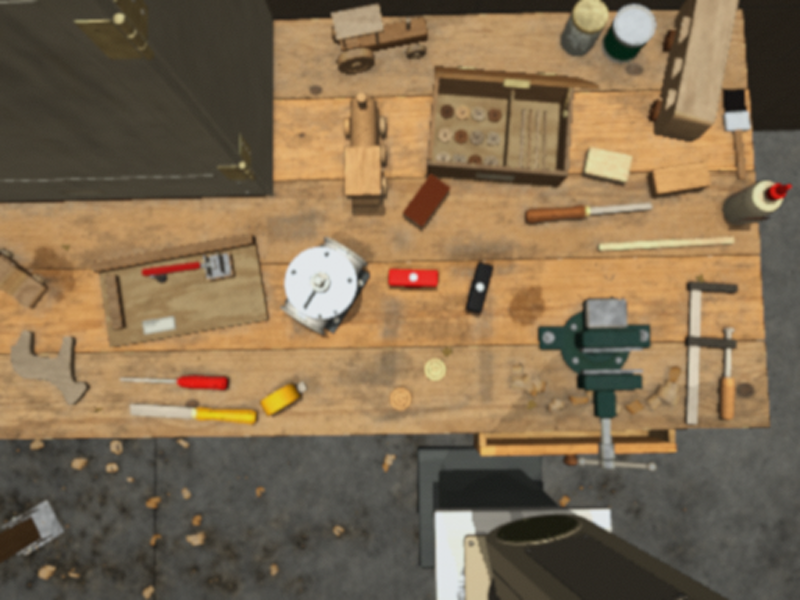

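View pics/scene0.png

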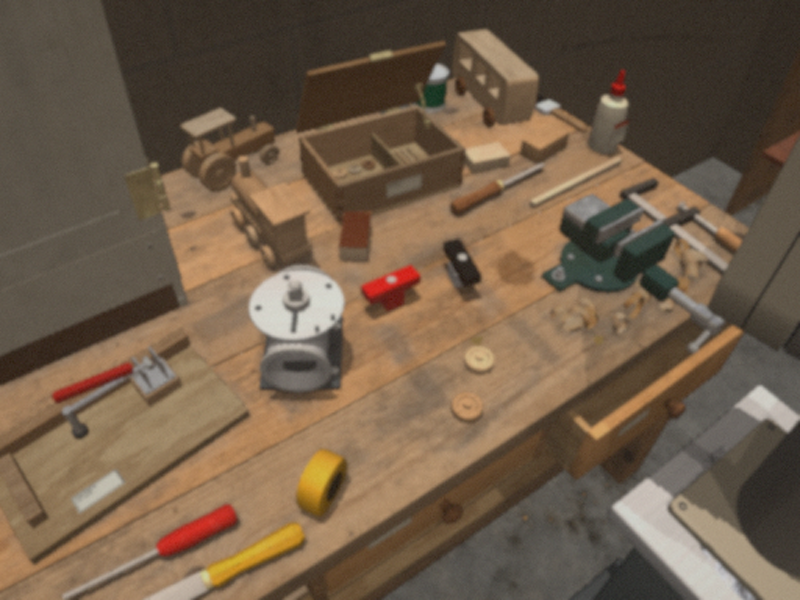

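The top view shows the damper with its plate centre near (322,283), pointer towards (308,303), the black handle at (480,288), a red decoy at (413,278), wheels at (435,369) and (400,398), the tape at (281,399) and the block at (427,201). All pixels are in the 800x600 scale. Now I'll measure.

```bash
cat > h.py <<'E'
from cell import *
import cv2,numpy as np
from scipy.spatial.transform import Rotation as Ro
def ray(n,px,s=None):
    c=calibration(n);d=cv2.undistortPoints(np.float64(px).reshape(-1,1,2),c["camera_matrix"],c["dist_coeffs"])[:,0]
    d=np.c_[d,np.ones(len(d))]
    if n=="wrist":
        Rt=Ro.from_quat(s["eef_rot"]).as_matrix();T=c["T_tool_cam"]
        return s["position"]+Rt@T[:3,3],(Rt@T[:3,:3]@d.T).T
    return -c["R"].T@c["t"],d@c["R"]
def onz(n,px,z,s=None):
    o,d=ray(n,px,s);return o+d*((z-o[2])/d[:,2])[:,None]
def blobs(m,amin=20):
    k,l,st,ce=cv2.connectedComponentsWithStats(m.astype(np.uint8))
    return [(st[i],ce[i],l==i) for i in range(1,k) if st[i][4]>=amin]
def rect(m):
    p=np.argwhere(m)[:,::-1].astype(np.float32);return p
def rectz(n,m,z,s=None):
    p=onz(n,rect(m),z,s)[:,:2].astype(np.float32)
    (c,wh,a)=cv2.minAreaRect(p);
    if wh[0]<wh[1]: wh=wh[::-1];a+=90
    return np.round(c,4),np.round(wh,4),round(a%180,1)
def tooldeg(s):
    x=Ro.from_quat(s["eef_rot"]).as_matrix()[:,0];return np.degrees(np.arctan2(x[1],x[0]))
def wdir(s,v): return np.round(Ro.from_quat(s["eef_rot"]).as_matrix().T@np.asarray(v),4)
E
python3 - <<'E'
from h import *
t=np.load('top0.npy');hsv=cv2.cvtColor(t,cv2.COLOR_RGB2HSV);H,S,V=[hsv[...,i].astype(int) for i in range(3)]
U,W=np.meshgrid(np.arange(512),np.arange(384))
box=lambda a,b,c,d:(U>a*.64)&(U<b*.64)&(W>c*.64)&(W<d*.64)
m=(V<60)&box(455,505,250,325)
for st,ce,b in blobs(m): print('handle',st,rectz("top",b,.045))
m=(S<70)&(V>140)&box(275,370,235,335)
for st,ce,b in blobs(m,100): print('plate',st,rectz("top",b,.104))
m=(H<8)&(S>150)&(V>90)&box(380,445,260,295)
for st,ce,b in blobs(m): print('red',st,rectz("top",b,.045))
m=(S>150)&(H>18)&(V>120)&box(255,305,375,420)
for st,ce,b in blobs(m): print('tape',st,rectz("top",b,.03))
m=(H<12)&box(400,455,170,232)&(S>130)&(V<140)
for st,ce,b in blobs(m): print('block',st,rectz("top",b,.03))
for p in [(435,369),(400,398)]: print('wheel',onz("top",[np.array(p)*.64],.014))
print('sp',onz("top",[np.array((320,283))*.64],.14),'ptr',onz("top",[np.array((307,304))*.64],.106))
c=t[145:220,175:240,::-1];cv2.imwrite('pics/d.png',cv2.resize(c,None,fx=8,fy=8,interpolation=cv2.INTER_CUBIC))
s=sense();print(tooldeg(s))
E
```

```text
handle [299 169  16  31 240] (array([0.5503, 0.0743]), array([0.0877, 0.0262]), 163.5)
plate [ 180  152   52   59 2006] (array([0.559 , 0.3511]), array([0.1509, 0.1254]), 152.6)
red [248 172  33  12 321] (array([0.5715, 0.1914]), array([0.0898, 0.0311]), 88.8)
tape [167 246  24  20 280] (array([0.3579, 0.437 ]), array([0.066, 0.035]), 121.0)
block [259 111  28  34 477] (array([0.7166, 0.1631]), array([0.0919, 0.0459]), 144.7)
wheel [[0.40634918 0.15340895 0.014     ]]
wheel [[0.35493858 0.21818705 0.014     ]]
sp [[0.5534627  0.34587631 0.14      ]] ptr [[0.52192296 0.37279746 0.106     ]]
15.172844793540381
```

View pics/d.png

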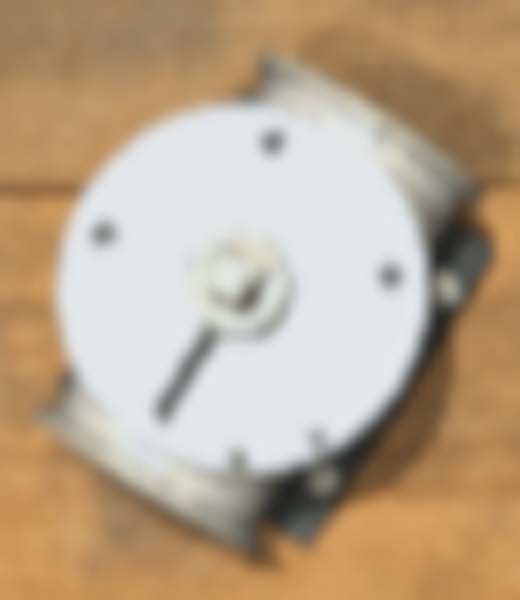

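The crop shows the pointer tip at (160,415), studs at (238,458) and (318,437), and the plate centre near (243,288), on an 8x crop with origin (175,145). So half open lies anticlockwise of the pointer, as described.

```bash
python3 - <<'E'
from h import *
import cell
print([k for k in dir(cell) if 'tip' in k.lower()], getattr(cell,'tcp_to_tips',None))
f=lambda x,y:np.array([175+(x+.5)/8-.5,145+(y+.5)/8-.5])
g=lambda x,y,z:onz("top",[f(x,y)],z)[0]
rim=np.array([g(x,y,.104)[:2] for x,y in [(62,280),(243,102),(428,270),(90,390),(110,160),(400,190),(380,420)]],np.float32)
A=np.c_[2*rim,np.ones(len(rim))];b=(rim**2).sum(1);q=np.linalg.lstsq(A,b,rcond=None)[0];c=q[:2]
print('plate c',c,'r',np.sqrt(q[2]+c@c))
print('tip',g(230,278,.14))
for n,x,y,z in [('ptr',160,417,.106),('stud',238,458,.11),('stud',318,437,.11)]:
    v=g(x,y,z)[:2]-c;print(n,np.linalg.norm(v),np.degrees(np.arctan2(v[1],v[0])))
v=g(160,417,.106)-g(210,335,.106);print('ptr line',np.degrees(np.arctan2(v[1],v[0])))
print('cab',onz("scene",[[185*.64,300*.64]],0),onz("top",[[272*.64,195*.64]],.3),onz("top",[[272*.64,195*.64]],0.))
s=sense();
d=np.array([.5503,.0743,.28])-s["position"];print(wdir(s,d))
E
ls
```

```text
['tcp_to_tips'] 0.008
plate c [0.55915476 0.34951651] r 0.06222570292777363
tip [0.55824657 0.34969411 0.14      ]
ptr 0.05140234562188073 146.40039785066804
stud 0.057288487369268976 177.98047644994637
stud 0.05643688420998138 -154.1627948968564
ptr line 148.013160758788
cab [[0.74967614 0.45150387 0.        ]] [[0.66247547 0.39293468 0.3       ]] [[0.73967858 0.45373016 0.        ]]
[ 0.5505 -0.5273 -0.0534]
h.py
pics
scene0.npy
top0.npy
```

```bash
R='[[0.0367,-0.0352,-0.0036,0,1],[0.0367,-0.0352,-0.0036,0,1],[0.0367,-0.0352,-0.0036,0,1],[0.0367,-0.0352,-0.0036,0,1],[0.0367,-0.0352,-0.0036,0,1]]'
python3 -m crank '[[0.0367,-0.0352,-0.006,0,1],[0.0367,-0.0352,-0.006,0,1],[0.0367,-0.0352,-0.006,0,1],[0.0367,-0.0352,-0.006,0,1],[0.0367,-0.0352,-0.006,0,1]]'
python3 -m crank '[[0.0367,-0.0352,-0.0024,0,1],[0.0367,-0.0352,-0.0024,0,1],[0.0367,-0.0352,-0.0024,0,1],[0.0367,-0.0352,-0.0024,0,1],[0.0367,-0.0352,-0.0024,0,1]]'
python3 -m crank '[[0.0367,-0.0352,-0.0024,0,1],[0.0367,-0.0352,-0.0024,0,1],[0.0367,-0.0352,-0.0024,0,1],[0.0367,-0.0352,-0.0024,0,1],[0.0367,-0.0352,-0.0024,0,1]]'
python3 -m crank '[[0,0,0,-10.6,1],[0,0,0,-10.6,1],[0,0,0,-10.6,1],[0,0,0,-10.6,1],[0,0,0,-10.6,1]]'
python3 -m crank '[[0,0,0,-10.6,1],[0,0,0,-10.6,1],[0,0,0,-10.6,1],[0,0,0,-10.6,1],[0,0,0,-10.6,1]]'
python3 -m crank '[[0,0,0,-10.6,1],[0,0,0,-10.6,1],[0,0,0,-10.6,1],[0,0,0,-10.6,1],[0,0,0,0,1]]'
python3 - <<'E'
from h import *
s=sense();print(s["time_s"],s["position"],tooldeg(s),s["qpos"],s["ft_force"])
i=camera("wrist");np.save('w1.npy',i);cv2.imwrite('pics/w1.png',i[:,:,::-1])
E
```

```text
time_s: 0.72
position: [0.2885, -0.3595, 0.2564]
eef_rot: [0.991, 0.132, -0.0, -0.0]
ft_force: [1.1, -0.1, -0.2]
opening: 1.002
gripper_force: 0.0
time_s: 1.35
position: [0.4196, -0.1417, 0.2685]
eef_rot: [0.991, 0.132, -0.0, -0.0]
ft_force: [0.0, -0.9, 0.4]
opening: 0.999
gripper_force: 0.0
time_s: 1.98
position: [0.5507, 0.0762, 0.2803]
eef_rot: [0.991, 0.132, -0.0, 0.0]
ft_force: [1.0, -1.0, 0.3]
opening: 1.0
gripper_force: 0.0
time_s: 2.6
position: [0.5499, 0.0746, 0.28]
eef_rot: [0.826, 0.563, -0.0, -0.0]
ft_force: [0.5, -0.5, -0.0]
opening: 1.0
gripper_force: 0.0
time_s: 3.22
position: [0.5499, 0.0746, 0.2801]
eef_rot: [0.488, 0.873, -0.0, -0.0]
ft_force: [0.1, -1.1, 0.1]
opening: 0.994
gripper_force: 0.0
time_s: 3.85
position: [0.5499, 0.0746, 0.2801]
eef_rot: [0.143, 0.99, -0.0, -0.0]
ft_force: [-0.2, -0.2, -0.6]
opening: 0.999
gripper_force: 0.0
3.85 [0.5499222  0.07457058 0.28014438] 163.50827165081364 [ 4.24020583e-02 -7.09752136e-03  1.53459736e+00 -1.97459356e-05
  1.61501046e+00 -1.24056031e+00] [-0.21043739 -0.18995094 -0.58283161]
```

View pics/w1.png

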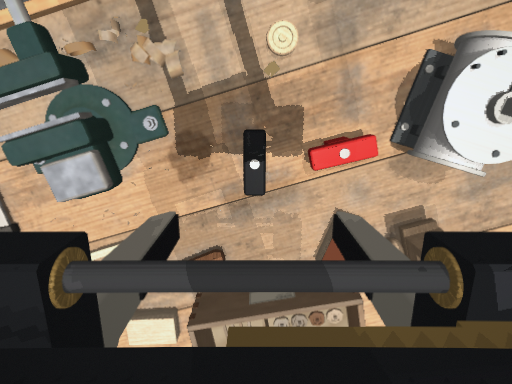

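The wrist view shows the handle bar upright in the picture, centred at (255,162), with the red decoy at (343,152). Next is a finer measurement of the bar.

```bash
python3 - <<'E'
from h import *
i=np.load('w1.npy');s=sense()
V=i.max(2).astype(int);U,W=np.meshgrid(np.arange(512),np.arange(384))
m=(V<50)&(U>235)&(U<275)&(W>120)&(W<205)
m=cv2.morphologyEx(m.astype(np.uint8),cv2.MORPH_CLOSE,np.ones((9,9)))>0
for st,ce,b in blobs(m,100):print(st,rectz("wrist",b,.048,s))
d=(V>150)&(abs(U-254)<10)&(abs(W-163)<10)
c=[c for st,c,b in blobs(d,5)];p=onz("wrist",c,.048,s)[0];print(c,p)
e=np.array([p[0],p[1],.049-.0-.0])-s["position"];print(wdir(s,e))
E
```

```text
[243 130  23  66 892] (array([0.5524, 0.0722]), array([0.0891, 0.0293]), 163.8)
[array([254.31081081, 164.        ])] [0.55325276 0.07220243 0.048     ]
[-0.004  -0.0013  0.2312]
```

```bash

python3 -m crank '[[-0.0033,-0.0015,0.04,0,0.75],[0,0,0.05,0,0.75],[0,0,0.05,0,0.75],[0,0,0.05,0,0.75],[0,0,0.03,0,0.75]]' 40
python3 -m crank '[[0,0,0.02,0,0.75],[0,0,0.013,0,0.75],[0,0,0,0,0.75],[0,0,0,0,0],[0,0,0,0,0]]' 40
python3 -m crank '[[0,0,0,0,0],[0,0,0,0,0],[0,0,0,0,0],[0,0,0,0,0],[0,0,0,0,0]]' 40
python3 -c "
from h import *
s=sense();print(s['position'],tooldeg(s),s['opening']*93,s['ft_force'],s['wrist_torque'])"
```

```text
time_s: 4.53
position: [0.5509, 0.0721, 0.0574]
eef_rot: [0.145, 0.989, -0.0, -0.002]
ft_force: [0.5, -0.1, -0.0]
opening: 0.751
gripper_force: 0.0
time_s: 5.15
position: [0.554, 0.0723, 0.029]
eef_rot: [0.143, 0.99, 0.0, 0.001]
ft_force: [-0.7, -0.3, 0.0]
opening: 0.586
gripper_force: 0.0
time_s: 5.78
position: [0.553, 0.0722, 0.0278]
eef_rot: [0.143, 0.99, 0.0, 0.0]
ft_force: [-0.7, -1.1, 2.1]
opening: 0.324
gripper_force: 40.0
[0.55304451 0.07220746 0.02783196] 163.57102905239526 30.10689143706981 [-0.74511128 -1.07470704  2.10797919] [0.02948248 0.01901167 0.07071958]
```

```bash

python3 -m crank '[[0,0,-0.015,0,0],[0,0,-0.03,0,0],[0,0,-0.05,0,0],[0,0,-0.05,0,0],[0,0,-0.04,0,0]]' 40
python3 -m crank '[[0.0033,0.05,0,0,0],[0.0033,0.05,0,0,0],[0.0033,0.05,0,0,0],[0.0033,0.05,0,0,0],[0.003,0.0483,0,0,0]]' 40
python3 -m crank '[[0,0,0,8.3,0],[0,0,0,8.3,0],[0,0,0,0,0],[0,0,0,0,0],[0,0,0,0,0]]' 40
python3 - <<'E'
from h import *
s=sense();print(s["time_s"],s["position"],tooldeg(s),s["qpos"],s["ft_force"])
i=camera("wrist");np.save('w2.npy',i);t=camera("scene");np.save('s2.npy',t)
cv2.imwrite('pics/w2.png',i[:,:,::-1])
E
```

```text
time_s: 6.4
position: [0.5532, 0.0722, 0.2159]
eef_rot: [0.143, 0.99, 0.0, 0.001]
ft_force: [0.0, -0.3, -1.3]
opening: 0.32
gripper_force: 40.0
time_s: 7.02
position: [0.6076, 0.3166, 0.2134]
eef_rot: [0.143, 0.99, 0.0, 0.0]
ft_force: [0.9, -0.5, -0.8]
opening: 0.318
gripper_force: 40.0
time_s: 7.65
position: [0.6076, 0.3147, 0.2129]
eef_rot: [0.284, 0.959, 0.0, 0.0]
ft_force: [0.1, -0.2, -0.8]
opening: 0.317
gripper_force: 40.0
7.65 [0.60762695 0.31474145 0.21286547] 147.05885184803893 [ 4.03015590e-01  3.63956604e-01  1.24142691e+00  4.72143927e-05
  1.53605733e+00 -5.92850882e-01] [ 0.10669901 -0.20736577 -0.75957636]
```

View pics/w2.png

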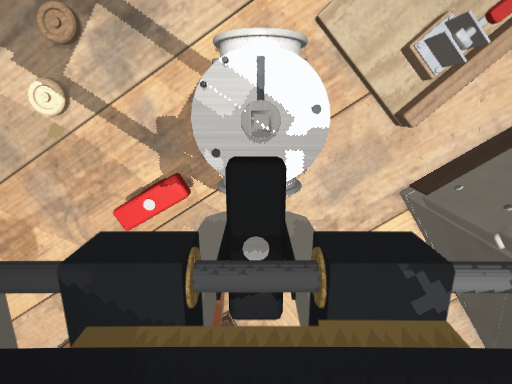

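The wrist view shows the pointer running straight up the picture from the square spindle near (260,123), with studs near (225,60) and (203,84). The held bar's top screw is at (256,248). I'll zoom in on the spindle.

```bash
python3 - <<'E'
from h import *
i=np.load('w2.npy')
cv2.imwrite('pics/w2c.png',cv2.resize(i[40:160,185:335,::-1],None,fx=5,fy=5,interpolation=cv2.INTER_CUBIC))
s=sense();V=i.max(2).astype(int);U,W=np.meshgrid(np.arange(512),np.arange(384))
d=(V>100)&(np.hypot(U-256,W-248)<16)
b=max(blobs(d,50),key=lambda r:r[0][4]);print(b[0],b[1])
p=onz("wrist",[b[1]],s["position"][2]+.0202,s)[0];print('screw',p,'rel tool',wdir(s,p-s["position"]))
E
```

```text
[243 237  26  23 490] [255.47959184 248.24693878]
screw [0.60801031 0.31450707 0.23299315] rel tool [-0.0005 -0.     -0.0202]
```

View pics/w2c.png

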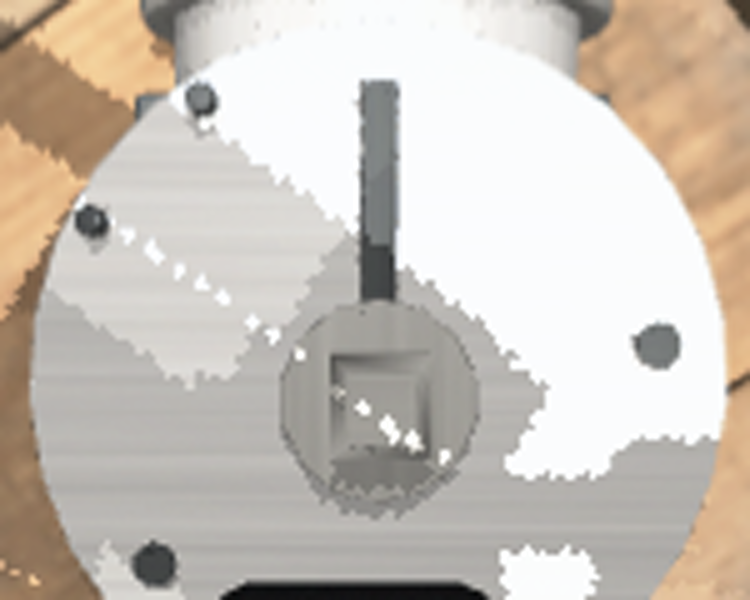

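The crop shows the collar circle centred at (380,401) with radius 99, the square with edges at 330 and 430, the pointer tip at (379,80), and the studs at (201,100) and (92,220). The square's sides run parallel to the tool axes.

```bash
python3 - <<'E'
from h import *
s=sense();g=lambda x,y,z:onz("wrist",[[185+(x+.5)/5-.5,40+(y+.5)/5-.5]],z,s)[0]
c=g(380,401,.116);q=g(380,405,.134)
print('collar',c,'diam',np.linalg.norm(g(281,401,.116)-g(479,401,.116)),'sq',q,np.linalg.norm(g(330,405,.134)-g(430,405,.134)))
print('plate x-chord',np.linalg.norm(g(32,375,.104)-g(727,375,.104)))
v=g(379,80,.107)-c;print('ptr',np.linalg.norm(v[:2]),np.degrees(np.arctan2(v[1],v[0])))
for x,y in[(201,97),(92,217)]:
    v=(g(x,y,.112)-c)[:2];print(np.linalg.norm(v),np.degrees(np.arctan2(v[1],v[0]))%360)
print('collar rel tool',wdir(s,c-s["position"]),'sq',wdir(s,q-s["position"]))
E
```

```text
collar [0.5597745  0.35100887 0.116     ] diam 0.033686226472931735 sq [0.55952301 0.35080945 0.134     ] 0.0158294352159048
plate x-chord 0.12314580780562825
ptr 0.05193111956588429 147.2946438800865
0.056829872826600125 178.33660354546154
0.05679517498841971 205.25791559260563
collar rel tool [0.0599 0.0043 0.0968] sq [0.06   0.004  0.0788]
```

```bash

python3 -m crank '[[0.02,0.0014,0,0,0],[0.02,0.0014,0,0,0],[0.0205,0.0014,0,0,0],[0,0,0.015,0,0],[0,0,0.015,0,0]]' 40
python3 -m crank '[[0,0,0.01,0,0],[0,0,0.005,0,0],[0,0,0.004,0,0],[0,0,0.002,0,0],[0,0,0,0,0]]' 40
python3 -c "
from h import *
s=sense();print(s['position'],tooldeg(s),s['ft_force'],s['wrist_torque'])"
```

```text
time_s: 8.38
position: [0.5588, 0.3517, 0.1815]
eef_rot: [0.284, 0.959, -0.0, 0.0]
ft_force: [-1.4, -0.2, -0.8]
opening: 0.318
gripper_force: 40.0
time_s: 9.0
position: [0.5596, 0.3513, 0.162]
eef_rot: [0.284, 0.959, 0.0, 0.0]
ft_force: [0.2, -0.7, -1.0]
opening: 0.316
gripper_force: 40.0
[0.55957217 0.35132922 0.16195031] 146.9556451062883 [ 0.24952483 -0.65745636 -1.00605482] [-0.05726352 -0.27582277 -0.04873998]
```

```bash

python3 -m crank '[[0,0,0.003,0,0],[0,0,0.003,0,0],[0,0,0.003,0,0],[0,0,0.003,0,0],[0,0,0,0,0]]' 40
python3 -c "
from h import *
s=sense();print(s['position'],tooldeg(s),s['ft_force'],s['wrist_torque'])"
```

```text
time_s: 9.62
position: [0.5596, 0.3512, 0.1493]
eef_rot: [0.284, 0.959, -0.0, 0.0]
ft_force: [5.4, -1.9, -3.1]
opening: 0.32
gripper_force: 40.0
[0.55955284 0.35118256 0.14928405] 146.95882305480137 [ 5.42234762 -1.89098707 -3.06195992] [-0.31813299 -1.16710467  0.01060688]
```

```bash

python3 -m crank '[[-0.0004,0,0,0,0],[0,0,0.003,0,0],[0,0,0.002,0,0],[0,0,0.001,0,0],[0,0,0,0,0]]' 40
python3 -c "
from h import *
s=sense();print(s['position'],tooldeg(s),s['ft_force'],s['wrist_torque'])"
```

```text
time_s: 10.25
position: [0.5596, 0.3511, 0.1439]
eef_rot: [0.284, 0.959, -0.0, 0.0]
ft_force: [3.2, -3.4, 2.5]
opening: 0.319
gripper_force: 40.0
[0.55958237 0.35114424 0.14388521] 146.96795602737484 [ 3.1594518  -3.41892453  2.45627992] [-0.5694888  -0.70358581 -0.00084896]
```

```bash

python3 -m crank '[[-0.0002,0.0002,0.001,0,0],[0,0,0.0005,0,0],[0,0,0,0,0],[0,0,0,0,0],[0,0,0,0,0]]' 40
python3 -c "
from h import *
s=sense();print(s['position'],tooldeg(s),s['ft_force'],s['wrist_torque'])"
```

```text
time_s: 10.88
position: [0.5596, 0.3512, 0.1438]
eef_rot: [0.284, 0.959, -0.0, 0.0]
ft_force: [-2.1, -6.5, 10.6]
opening: 0.318
gripper_force: 40.0
[0.55963222 0.35118861 0.1438004 ] 146.976253292413 [-2.11823354 -6.54242632 10.5568229 ] [-1.16006438  0.34550268 -0.0094553 ]
```

```bash

python3 -m crank '[[0,-0.0005,0,0,0],[0,0,0,-5,0],[0,0,0,-7,0],[0,0,0,-8,0],[0,0,0,-8,0]]' 50
python3 -m crank '[[0,0,0,-8,0],[0,0,0,-7,0],[0,0,0,-5,0],[0,0,0,-2,0],[0,0,0,0,0]]' 50
python3 - <<'E'
from h import *
s=sense();print(s['position'],tooldeg(s),s['ft_force'],s['wrist_torque'],s['qpos'][5])
i=camera("wrist");np.save('w3.npy',i)
cv2.imwrite('pics/w3.png',i[:,:,::-1])
E
```

```text
time_s: 11.5
position: [0.5595, 0.351, 0.1438]
eef_rot: [0.042, 0.999, 0.0, 0.0]
ft_force: [-2.8, -6.4, 9.8]
opening: 0.318
gripper_force: 50.0
time_s: 12.12
position: [0.5598, 0.3503, 0.1438]
eef_rot: [-0.148, 0.989, -0.0, 0.0]
ft_force: [-1.3, -7.2, 10.7]
opening: 0.322
gripper_force: 50.0
[0.55976991 0.35031969 0.14382409] -163.0235166432857 [-1.30269069 -7.18512188 10.71413888] [-1.30887344  0.17148427 -0.1210827 ] -1.3849021535710182
```

View pics/w3.png

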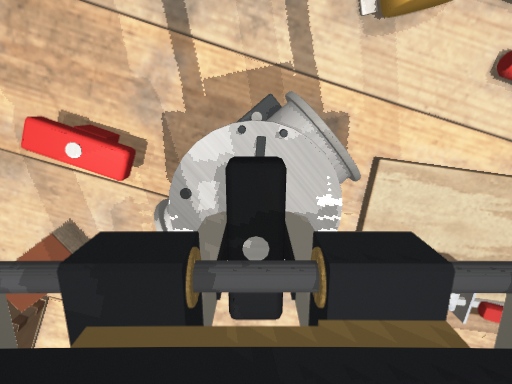

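The pointer end is at about (261,137), between the studs at (242,129) and (284,132). Now the angles.

```bash
python3 - <<'E'
from h import *
i=np.load('w3.npy');s=sense()
V=i.max(2).astype(int);U,W=np.meshgrid(np.arange(512),np.arange(384))
c=np.array([.5597,.3509])
for n,(u,w,r),z in [('ptr',(261,145,11),.107),('st',(242,129,6),.112),('st',(284,132,6),.112)]:
    m=(V<130)&(abs(U-u)<=r)&(abs(W-w)<=r)&(W<155)
    b=max(blobs(m,8),key=lambda q:q[0][4]);p=onz("wrist",[b[1]],z,s)[0][:2]-c
    print(n,b[0],b[1],np.linalg.norm(p),np.degrees(np.arctan2(p[1],p[0]))%360)
E
```

```text
ptr [255 136  11  19 182] [260.18131868 145.06043956] 0.04574258957307916 192.90906156893018
st [238 125   8   9  56] [241.5 129. ] 0.05720036637002632 205.85232693862363
st [279 129   9   8  54] [283.         132.61111111] 0.057061831189643766 178.8221348758572
```

Pointer at 192.9°, against 192.3° midway between the studs, and the handle is still seated. I'll settle briefly, then hand in.

```bash

python3 -m crank '[[0,0,0,0,0],[0,0,0,0,0],[0,0,0,0,0],[0,0,0,0,0],[0,0,0,0,0]]' 50
python3 -c "
from h import *
s=sense();print(s['position'],tooldeg(s),s['wrist_torque']);print(hand_in())"
```

```text
time_s: 12.8
position: [0.5597, 0.3503, 0.1438]
eef_rot: [-0.147, 0.989, -0.0, 0.0]
ft_force: [-1.7, -8.4, 10.3]
opening: 0.317
gripper_force: 50.0
[0.55974507 0.35032705 0.14380271] -163.05003417317164 [-1.29235348  0.11665302 -0.13744163]
the job is handed in; nothing more can be done
None
```

I seated the handle fully on the spindle and turned it to half open; the pointer measured within about 1° of midway between the studs. I handed the job in at about 12.8 s with the gripper still holding the handle, but hand-in returned no verdict.

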